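# Try the incubator lid, free its catch if caught, and hold the lid open

### The job

Open the lid of the bench-top incubator so that a colleague can load dishes: its hidden catch may or may not be holding it, so before touching the release knob, tug the lid's bar handle firmly upward to find out. If the lid is caught, let it back down and slide the release knob all the way out, away from the lid; then swing the lid up about half-way to upright (45 degrees or so). Finish while still holding the lid open and still, since it falls shut when let go, and leave everything else on the bench where it is.

Things in the scene. Friction and masses are not known exactly. Their poses are not given: they have to be found in the camera images.
- lid (a joint): lid angle (rad): 0 shut, grows as its front rises, stop at 1.2; hinge at the rear. Black slab 170 (front to back) x 200 x 18 mm, 0.4 kg; falls shut unless held (about 2 N at the bar). Caught by the hidden catch, it rises 1 degree freely, then springily to a firm stop at 0.055 rad (12 mm at the bar; 6 N there gives about 0.04 rad); not caught, it swings freely. Nothing outside shows which.
- lid_bar (a point): middle of the lid's handle: round level steel bar 10 mm thick, 90 mm long, parallel to the lid's front edge and 45 mm in front of it, on two arms 80 mm apart; 142 mm above the table when shut, only the table beneath, so fingers fit on both sides from above. Turns with the lid; shut: x from bar back to hinge, y along bar, z up. Bar axis is 215 mm in front of the hinge axis, 4 mm above it.
- hinge_mid (a point): point on the lid's hinge axis, half-way along it, 138 mm above the table; fixed to the incubator. x points from the front of the incubator to its back (away from the robot), y along the hinge axis to the left, z up: the yaw of the incubator.
- release (a joint): travel of the release slide (m): 0 as found, next to the lid; 0.018 fully out. Sliding it all the way out draws the catch clear; it takes about 2 N and stays where it is left.
- release_knob (a point): middle of the release knob's grip: black upright block 14 mm (x) x 24 mm (y) x 28 mm tall on the incubator's top (130 mm above the table), right of the lid and 35 mm clear of it at the start; this point is 14 mm below its top. Same axes as hinge_mid; it slides along -y, away from the lid.
- unit: the incubator: white box 240 (x) x 320 (y) x 130 mm with a blue front panel and a 20 mm higher rear deck, fixed to the bench; origin at the centre of its underside, x towards its back. It has the lid over its left part, the release knob on the strip right of the lid.
- dish_stack: bystander: stack of five clear dishes, 89 mm across, 75 mm tall, left of the incubator; origin under its centre
- deck_dish: bystander: one small clear dish, 55 mm across, 15 mm tall, on the incubator's rear deck behind the lid; origin under its centre
- bottle: bystander: bottle, 60 mm across, 130 mm tall, right of the incubator; origin under its centre
- tip_box: bystander: box 85 x 120 x 55 mm, left of the incubator, nearer the robot; origin under its centre
- marker: bystander: pen 145 mm long, 13 mm thick, lying on the bench in front of the incubator; origin under its middle
- pipette: bystander: pipette 240 mm long, 24 mm thick, lying on the right of the bench; origin under its middle

How it is judged (in metres and radians):
On the way, in this order (a step that is already met when the one before it is completed fails the run):
1. the lid is tugged firmly, up against its springy catch or off its seat (over 0.028 rad), with the release knob not yet worked (value of joint lid above 0.028 rad and value of joint release below 0.005 m), for 0.1 s.
2. the lid is free and swings up past 0.4 rad (value of joint lid above 0.4 rad), for 0.1 s.
At the end, for the whole second after the job is handed in: the lid is held still (under 0.1 rad/s) by the fingers (over 0.8 N on it), open by more than 0.6 rad (34 degrees), with the release knob either not worked (under 5 mm) or slid out (over 13 mm of its 18 mm) (value of joint lid above 0.6 rad and velocity of joint lid between -0.1 and 0.1 rad/s and contact force between the fingers and lid above 0.8 N and (value of joint release below 0.005 m or value of joint release above 0.013 m)); the arm keeps its last pose, push and grip.
It fails at once if a bystander is pushed more than 20 mm from its place (distance of any of dish_stack, deck_dish, bottle, tip_box, marker, pipette from where it was at the start of the episode above 0.02 m).
It also fails if it takes over 51 s, if anything falls off the work surface, if the arm or the gripper's body presses on something with over 40 N, if the wrist force passes 120 N, or if a joint passes its speed limit or range.

### The arm

A 6-joint arm with a two-finger parallel gripper is mounted at the origin on the work surface. World frame = base frame: x ahead of the robot, y to its left, z up, the work surface at z = 0. Lengths are in m, angles in degrees, forces in N, time in s.
With the tool pointing down it reaches from about 0.35 to 0.875 m from the base axis. Payload 4.2 kg.
Tool frame: the origin (TCP) lies between the finger pads; the fingertips stand 11 mm ahead of it and the grasp point (between the pads) lies 8 mm behind it; z points along the fingers, y is the direction in which the jaws open and shut (so a half turn about z gives the same grasp; the last joint's range is limited). The gripper opens to 87 mm and grips with 3 to 60 N. Pads are 19 mm wide; open, the fingers measure 117 mm over their backs; the gripper's body (75 mm by 190 mm) begins 51 mm behind the grasp point.
Start: joints at [14.817, 22.042, 0.453, 0, -68.411, -14.817], TCP at [0.625, 0, 0.234] pointing down, gripper open.
Joint ranges: [-179.83, 179.83], [-69.29, 118.12], [-61.27, 80.66], [-181.25, 117.63], [-171.15, -9.14], [-177.46, 177.46]. Speed limits (degrees/s): [159.86, 159.86, 180, 180, 180, 180].

### API

Orientations are given as a 3x3 rotation matrix whose columns are the frame's x, y, z axes.
In Python, from station import sense, capture, get_calibration, finish_job, search_frame, cut_out gives the robot as it stands.
- The arm moves only by the tool arm_command, never from a script. Its argument "rows" is a list of rows, each an object with "fingers": the opening in per cent of the stroke, from 0 (shut) to 100 (fully open); "travel": the shift along the tool's x, y, z in cm, a list of three; "roll": the turn about the tool's z in degrees. A call has 1 to 10 rows; each row is the pose to reach, as a shift and turn from the pose commanded when the call began, along the tool's axes at that moment; what a row does not reach only later rows make up. A row lasts 1/10 s, in which the tool goes at most 50 mm and 8.59 degrees, less where a joint would pass 70% of its speed; a pose out of reach is approached as far as the arm can. A call with a gripper value outside its range is refused whole. The fingers move at their own pace and stop on an object; the grip force is fixed at half the most. Time passes only in rows, so rows that repeat a pose let the fingers close. It gives the time, the measured TCP pose, the force and the opening at its end, in the units of the state.
- sense(): the state, without advancing time (a new reading comes with each control period).
- capture(name): name is "scene" or "side" or "wrist"; returns (picture, depth): 400x640x3 uint8, red, green, blue; 400x640 float32, m along the optical axis (not along the pixel's ray), 0 where there is no reading.
- get_calibration(name): a dict with "fov_y" (degrees; the focal length in pixels is half the picture's height over the tangent of half this angle, whatever the lens; pixels are square), "cx", "cy" (the principal point, pixels), "origin" and "attitude" of the camera in the world; the wrist camera has in their place "mount" (4x4, takes a point from camera to tool coordinates, whose origin is the TCP and whose axes are the flange's). Camera axes: x right, y down, z forward; pixel columns grow to the right and rows downward; lengths in m; the calibration is good to about 2 mm. The wrist camera is an equidistant fisheye: a pixel r from the principal point sees the ray r / f radians off the axis. A picture is of the moment at which its call begins: read the wrist's pose just before it. get_calibration takes no time and is no camera call.
- finish_job(): hands the job in, once; it reports no verdict.
Trained networks look in the newest picture that a camera, given by its name, has taken for a name from the list of things; names that differ only in an ending like _2 or _b are one class to them, and where a whole thing is asked for, a point or a joint stands for the part that bears it (a point fixed in the world has none). Each returns a list of dicts, best first, with "p" (0 to 1); they miss things now and then, are a little off and sometimes report something else, mostly with a low value. They report only what shows in the picture. A call takes as long as a camera call.
- search_frame(camera, label): "position" ([x, y, z] in m, in world coordinates, good to about 4 mm: the middle of the surface that is visible of it).
- cut_out(camera, label): "mask" (400x640 bool, what is visible of it).
The state is a dict: "time_s": time; "joints": joint angles; "joint_velocities": joint speeds; "effort": joint torques, N m; "tcp_pos": TCP position; "ee_rot": TCP orientation; "wrist_force": force on the tool from outside, world axes, zero at the start; "moment": the same for the moment, N m; "gripper_width": opening from 0.0 (shut) to 1.0 (fully open).
Only numpy, scipy, OpenCV 4.12 (cv2) and the standard library are available. Lean on these libraries where they do the work, as an engineer would, in place of code of your own. Each camera call takes 0.05 s, during which the arm holds its last target. There are 200 camera calls.

## Working session

There is one attempt and no reset: what is moved stays moved. The work goes in short steps, Python scripts to look and compute and a tool call to move; the robot and the scene stay as the last step left them, time stands still between calls to the robot, and variables do not carry over. Pictures are saved under pics/ and viewed, about 8 in all and at most 12, crops included, and the job is handed in when it is done.

Besides the shell and the picture viewer there is one more tool, called after "Request:" as name(argument=value, ...) on one line, values as JSON. arm_command: Moves the arm, as the interface text tells. Its arguments: {"type":"object","properties":{"rows":{"type":"array","items":{"type":"object","properties":{"fingers":{"type":"number"},"travel":{"type":"array","items":{"type":"number"}},"roll":{"type":"number"}}}}},"required":["rows"]}

```bash
mkdir -p pics; cat > h.py <<'E'
import numpy as np, cv2
from station import *
def save(n,img): cv2.imwrite('pics/'+n,cv2.cvtColor(img,cv2.COLOR_RGB2BGR))
def cloud(cam,depth,mask):
    c=get_calibration(cam); f=200/np.tan(np.radians(c['fov_y'])/2)
    v,u=np.nonzero(mask&(depth>0)); z=depth[v,u]
    P=np.c_[(u-c['cx'])/f*z,(v-c['cy'])/f*z,z]
    return P@np.array(c['attitude']).T+np.array(c['origin'])
E
python3 - <<'E'
from h import *
np.set_printoptions(precision=4,suppress=True)
s=sense();print(s['time_s'],s['tcp_pos'],s['ee_rot'],s['wrist_force'])
for c in('scene','side'):
    im,d=capture(c);save(c+'0.png',im);k=get_calibration(c);print(c,k['origin'],k['fov_y'])
    for n in('lid_bar','release_knob','lid','unit'):
        for r in search_frame(c,n)[:2]: print(c,n,np.array(r['position']),r['p'])
        if n!='unit':
          for r in cut_out(c,n)[:1]:
            P=cloud(c,d,r['mask']); print('  mask',r['p'],len(P), np.median(P,0),P.min(0),P.max(0)) if len(P) else 0
E
```

```text
0.0 [0.6244 0.     0.2324] [[-0.0002 -1.     -0.0022]
 [-1.      0.0002 -0.0001]
 [ 0.0001  0.0022 -1.    ]] [-0.0362  0.2566 -0.5005]
scene [ 1.0992 -0.7226  1.3794] 47.41526208970181
scene lid_bar [0.6341 0.1599 0.1489] 0.83
  mask 0.94 1018 [0.6351 0.1535 0.151 ] [ 0.4773 -0.0385 -0.0024] [0.7071 0.2588 0.3114]
scene release_knob [0.6874 0.0416 0.1368] 0.48
scene release_knob [ 0.6185 -0.0027  0.1505] 0.41
  mask 0.38 66 [ 0.6162 -0.0054  0.1557] [ 0.6042 -0.0146  0.1329] [0.6239 0.0233 0.1747]
scene lid [0.6326 0.1611 0.1522] 0.56
  mask 0.91 1063 [0.6418 0.1657 0.1511] [0.547  0.0089 0.1308] [0.7171 0.2589 0.3931]
scene unit [0.6871 0.0442 0.1403] 0.67
side [0.4275 0.7919 1.1361] 44.39831153378258
side lid_bar [0.6008 0.1632 0.1492] 0.94
  mask 0.76 5313 [0.6019 0.1611 0.1499] [ 0.4705 -0.0758 -0.0055] [0.7139 0.2689 0.158 ]
  mask 0.48 95 [0.6142 0.0115 0.1572] [ 0.605  -0.008   0.1347] [0.6265 0.0193 0.1699]
side lid [0.6006 0.1633 0.1485] 0.93
  mask 0.77 5363 [0.6024 0.1598 0.1499] [ 0.4703 -0.0728 -0.0065] [0.7139 0.2689 0.158 ]
side unit [0.6364 0.185  0.1528] 0.67
```

View pics/scene0.png

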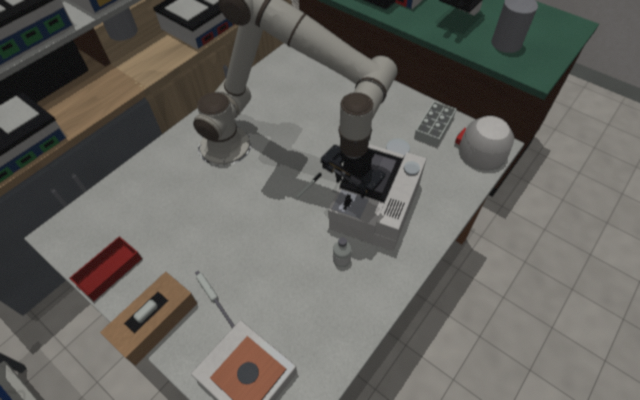

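View pics/side0.png

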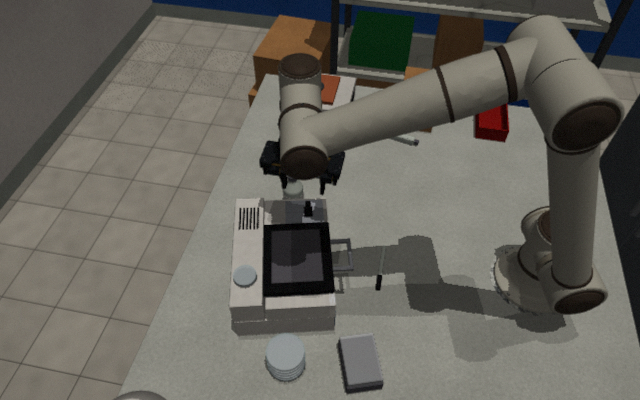

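The scene view is partly blocked by the arm. The side view shows the lid at about (298,258), the bar at (350,256), the knob at (308,208), the marker in front at (380,268) and the bottle just behind the gripper at (293,190). Next I'll fit the lid, bar and knob from side depth.

```bash
python3 - <<'E'
from h import *
np.set_printoptions(precision=4,suppress=True)
im,d=capture('side')
full=cloud('side',d,np.ones_like(d,bool))
def win(u0,u1,v0,v1,z0,z1):
    m=np.zeros(d.shape,bool);m[v0:v1,u0:u1]=1
    P=cloud('side',d,m);return P[(P[:,2]>z0)&(P[:,2]<z1)]
L=win(262,336,222,298,.140,.165)
r=cv2.minAreaRect((L[:,:2]*1000).astype(np.float32));print('lid',len(L),r,np.median(L[:,2]));print(cv2.boxPoints(r))
B=win(330,362,230,285,.10,.17)
print('bar region',len(B));
h,e=np.histogram(B[:,0],20);print(h,e)
K=win(300,318,196,220,.137,.175);print('knob',len(K),np.median(K,0),K.min(0),K.max(0))
T=K[K[:,2]>.152];print(len(T),np.median(T,0),T.min(0),T.max(0))
save('crop.png',cv2.resize(im[170:310,220:400],None,fx=4,fy=4,interpolation=cv2.INTER_CUBIC))
np.save('B.npy',B)
# marker
for n in('marker','bottle','deck_dish','dish_stack','tip_box'):
    for q in search_frame('side',n)[:1]:print(n,np.array(q['position']),q['p'])
E
```

```text
lid 4928 ((603.3880615234375, 149.1736602783203), (180.8571319580078, 214.62655639648438), 15.62292766571045) 0.1501206347476856
[[487.4004 228.1694]
 [545.2004  21.4722]
 [719.3757  70.178 ]
 [661.5757 276.8751]]
bar region 379
[ 8 12 21 25 26 24 27 19 16 16 15 20 26 33 24 19 19 11 12  6] [0.4704 0.4739 0.4774 0.4809 0.4844 0.4878 0.4913 0.4948 0.4983 0.5018
 0.5053 0.5087 0.5122 0.5157 0.5192 0.5227 0.5262 0.5296 0.5331 0.5366
 0.5401]
knob 104 [0.6145 0.0114 0.1558] [ 0.6036 -0.0121  0.1374] [0.6274 0.0189 0.1707]
57 [0.6143 0.009  0.1655] [ 0.6068 -0.0102  0.1526] [0.6234 0.0184 0.1707]
marker [0.4048 0.0548 0.0062] 0.75
bottle [ 0.6837 -0.1072  0.085 ] 0.75
deck_dish [0.7099 0.2408 0.1635] 0.86
dish_stack [0.5849 0.3741 0.0733] 0.7
tip_box [0.4207 0.3457 0.0536] 0.9
```

View pics/crop.png

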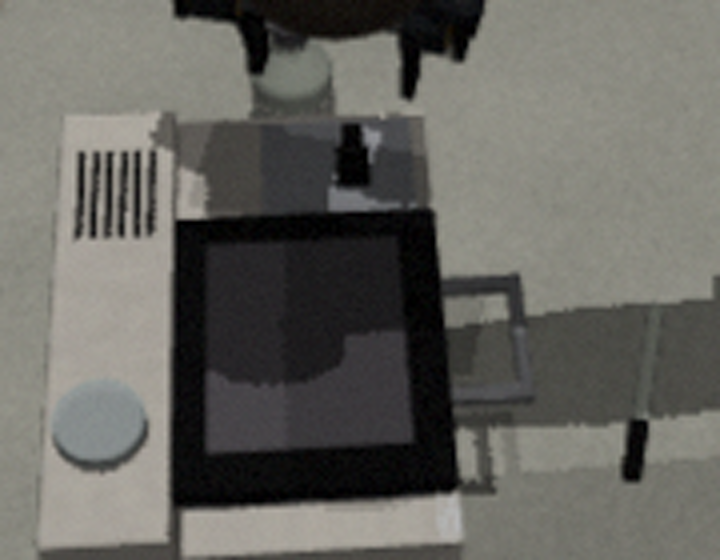

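```bash
python3 - <<'E'
from h import *
np.set_printoptions(precision=4,suppress=True)
B=np.load('B.npy');
im,d=capture('side')
m=np.zeros(d.shape,bool);m[222:298,262:336]=1
L=cloud('side',d,m);L=L[(L[:,2]>.145)&(L[:,2]<.156)]
best=min(np.arange(5,25,.25),key=lambda a:(lambda R:np.prod([np.ptp(np.percentile(R[:,i],[1,99])) for i in(0,1)]))(L[:,:2]@np.array([[np.cos(np.radians(a)),-np.sin(np.radians(a))],[np.sin(np.radians(a)),np.cos(np.radians(a))]])))
a=np.radians(best);ex=np.array([np.cos(a),np.sin(a)]);ey=np.array([-ex[1],ex[0]])
l=np.c_[L[:,:2]@ex,L[:,:2]@ey];p=np.percentile(l,[.3,99.7],axis=0);print(best,p,np.ptp(p,0));c=p.mean(0);print('lid centre',c[0]*ex+c[1]*ey)
b=np.c_[B[:,:2]@ex,B[:,:2]@ey,B[:,2]]-[c[0],c[1],0]
h,e=np.histogram(b[:,0],np.arange(-.15,-.07,.004));print(np.c_[e[:-1],h].T)
s=b[(b[:,0]<-.118)&(b[:,0]>-.145)];print(s.mean(0),s.min(0),s.max(0));q=B[(b[:,0]<-.118)&(b[:,0]>-.145)]
vx,vy,x0,y0=cv2.fitLine(q[:,:2].astype(np.float32),cv2.DIST_HUBER,0,.01,.01).ravel();print('bar ang',np.degrees(np.arctan2(vy,vx)),x0,y0)
for off in(-.130,):print('bar pred',(c[0]+off)*ex+c[1]*ey)
k=np.array([.6143,.009]);print('knob rel',np.array([k@ex,k@ey])-c)
mk=np.array([.4048,.0548]);print('marker rel',np.array([mk@ex,mk@ey])-c)
E
```

```text
15.0 [[ 0.5421 -0.1104]
 [ 0.7122  0.0888]] [0.1701 0.1993]
lid centre [0.6086 0.1519]
[[-0.15  -0.146 -0.142 -0.138 -0.134 -0.13  -0.126 -0.122 -0.118 -0.114
  -0.11  -0.106 -0.102 -0.098 -0.094 -0.09  -0.086 -0.082 -0.078]
 [ 0.     0.     0.     0.    20.    52.    53.    19.    19.    16.
  14.    20.    15.    15.    18.    12.    15.    55.    33.   ]]
[-0.1259  0.0026  0.146 ] [-0.1324 -0.0486  0.1383] [-0.1186  0.0453  0.1509]
bar ang -74.53234 0.48632511 0.12187271
bar pred [0.483  0.1182]
knob rel [-0.0315 -0.1395]
marker rel [-0.222 -0.041]
```

Lid and bar fit well (yaw about 15.0°, bar mid near (0.485, 0.119)). With the tool vertical and the jaws across the bar, the 190 mm body would hit the lid at about 25°. I'll grip the handle's right arm with the jaws parallel to the bar instead.

Request:
arm_command(rows=[{"travel": [-2, 2, 0], "roll": 8, "fingers": 60}, {"travel": [-4, 4, 0], "roll": 16, "fingers": 60}, {"travel": [-6, 6, 0], "roll": 24, "fingers": 60}, {"travel": [-8, 8, 0], "roll": 32, "fingers": 60}, {"travel": [-8.6, 10.8, 0], "roll": 40, "fingers": 60}, {"travel": [-8.6, 10.8, 0], "roll": 48, "fingers": 60}, {"travel": [-8.6, 10.8, 0], "roll": 56, "fingers": 60}, {"travel": [-8.6, 10.8, 0], "roll": 64, "fingers": 60}, {"travel": [-8.6, 10.8, 0], "roll": 72, "fingers": 60}, {"travel": [-8.6, 10.8, 0], "roll": 75, "fingers": 60}])

```text
time_s: 2.15
tcp_pos: [0.517, 0.0861, 0.2337]
ee_rot: [[-0.967, -0.255, 0.0], [-0.255, 0.967, 0.0], [-0.0, 0.0, -1.0]]
wrist_force: [0.3, -0.0, -0.2]
gripper_width: 0.597
```

```bash
cat >> h.py <<'E'
def wcloud(depth,mask,s):
    c=get_calibration('wrist'); f=200/np.tan(np.radians(c['fov_y'])/2); M=np.array(c['mount'])
    v,u=np.nonzero(mask&(depth>0)); z=depth[v,u]; x=u-c['cx'];y=v-c['cy'];r=np.hypot(x,y)+1e-9;t=np.tan(r/f)
    P=np.c_[x/r*t*z,y/r*t*z,z]@M[:3,:3].T+M[:3,3]
    return P@np.array(s['ee_rot']).T+np.array(s['tcp_pos']),u,v
a=np.radians(15.);ex=np.array([np.cos(a),np.sin(a)]);ey=np.array([-ex[1],ex[0]])
E
python3 - <<'E'
from h import *
np.set_printoptions(precision=4,suppress=True)
s=sense();im,d=capture('wrist');save('w1.png',im)
print(s['time_s'],s['tcp_pos'],s['ee_rot'],s['joints'])
P,u,v=wcloud(d,np.ones_like(d,bool),s)
# in lid frame about bar mid
q=np.c_[(P[:,:2]-[.485,.119])@ex,(P[:,:2]-[.485,.119])@ey,P[:,2]]
np.save('q.npy',np.c_[q,u,v])
m=(q[:,2]>.125)&(q[:,2]<.16)
for lo,hi in((.01,.02),(.02,.03),(.03,.04)):
    t=q[m&(q[:,0]>lo)&(q[:,0]<hi)&(abs(q[:,1])<.06)]
    h,e=np.histogram(t[:,1],np.arange(-.06,.061,.004));print(lo,[(round(float(b),3),int(n)) for b,n in zip(e,h) if n])
t=q[m&(abs(q[:,1])<.03)&(abs(q[:,0])<.02)];print('bar',t.mean(0) if len(t) else 0,len(t))
E
```

```text
2.15 [0.517  0.0861 0.2337] [[-0.9668 -0.2554  0.0003]
 [-0.2554  0.9668  0.0001]
 [-0.0003  0.     -1.    ]] [  27.2048   12.188   -13.6127    0.0019  -64.1803 -102.4069]
0.01 [(-0.048, 48), (-0.044, 60), (-0.04, 36), (0.032, 67), (0.036, 52), (0.04, 30)]
0.02 [(-0.048, 47), (-0.044, 60), (-0.04, 35), (0.028, 8), (0.032, 76), (0.036, 51), (0.04, 29)]
0.03 [(-0.048, 45), (-0.044, 57), (-0.04, 35), (0.028, 2), (0.032, 71), (0.036, 48), (0.04, 32)]
bar [-0.0013 -0.0008  0.1447] 905
```

View pics/w1.png

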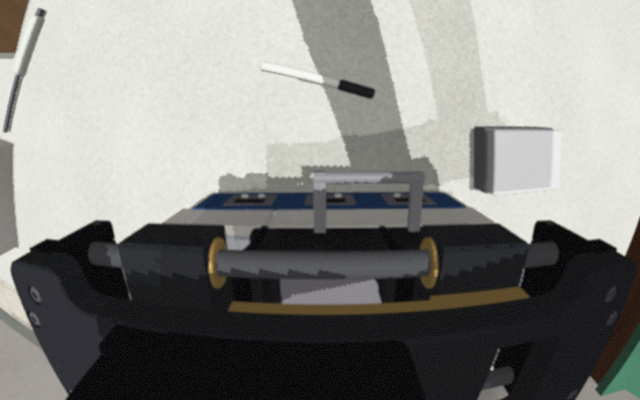

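The wrist view shows the bar at (370,177), its two arms at x≈320 and x≈415, and the marker well in front. The right arm is 3 mm further right than I planned. Descending and gripping.

Request:
arm_command(rows=[{"travel": [0.1, -0.3, 2], "roll": 0, "fingers": 50}, {"travel": [0.1, -0.3, 5], "roll": 0, "fingers": 50}, {"travel": [0.1, -0.3, 8], "roll": 0, "fingers": 50}, {"travel": [0.1, -0.3, 9.5], "roll": 0, "fingers": 50}, {"travel": [0.1, -0.3, 9.5], "roll": 0, "fingers": 30}, {"travel": [0.1, -0.3, 9.5], "roll": 0, "fingers": 0}, {"travel": [0.1, -0.3, 9.5], "roll": 0, "fingers": 0}, {"travel": [0.1, -0.3, 9.5], "roll": 0, "fingers": 0}, {"travel": [0.1, -0.3, 9.5], "roll": 0, "fingers": 0}, {"travel": [0.1, -0.3, 9.5], "roll": 0, "fingers": 0}])

```text
time_s: 3.2
tcp_pos: [0.5171, 0.0832, 0.1394]
ee_rot: [[-0.966, -0.259, 0.001], [-0.259, 0.966, 0.001], [-0.002, 0.0, -1.0]]
wrist_force: [-0.3, 0.9, 3.0]
gripper_width: 0.112
```

Gripped, with 9.7 mm between the fingers. Now the tug.

Request:
arm_command(rows=[{"travel": [0, 0, -0.2], "roll": 0, "fingers": 0}, {"travel": [0, 0, -0.4], "roll": 0, "fingers": 0}, {"travel": [0, 0, -0.6], "roll": 0, "fingers": 0}, {"travel": [0, 0, -0.8], "roll": 0, "fingers": 0}, {"travel": [0, 0, -0.8], "roll": 0, "fingers": 0}, {"travel": [0, 0, -0.8], "roll": 0, "fingers": 0}])

```text
time_s: 3.8
tcp_pos: [0.5174, 0.0832, 0.1467]
ee_rot: [[-0.966, -0.259, 0.001], [-0.259, 0.966, 0.001], [-0.001, 0.0, -1.0]]
wrist_force: [4.7, 2.4, -3.9]
gripper_width: 0.109
```

Request:
arm_command(rows=[{"travel": [0, 0, -0.1], "roll": 0, "fingers": 0}, {"travel": [0, 0, -0.2], "roll": 0, "fingers": 0}, {"travel": [0, 0, -0.2], "roll": 0, "fingers": 0}, {"travel": [0, 0, -0.2], "roll": 0, "fingers": 0}])

```text
time_s: 4.2
tcp_pos: [0.5175, 0.0833, 0.1487]
ee_rot: [[-0.966, -0.259, 0.002], [-0.259, 0.966, 0.001], [-0.002, 0.0, -1.0]]
wrist_force: [4.2, 3.3, -3.9]
gripper_width: 0.111
```

The force stays at −3.9 N despite 2 mm more lift, which suggests the lid is free or the grip is slipping. I'll go gently past the firm-stop height to separate the two.

Request:
arm_command(rows=[{"travel": [0, 0, -0.1], "roll": 0, "fingers": 0}, {"travel": [0, 0, -0.2], "roll": 0, "fingers": 0}, {"travel": [0, 0, -0.3], "roll": 0, "fingers": 0}, {"travel": [0, 0, -0.4], "roll": 0, "fingers": 0}, {"travel": [0, 0, -0.5], "roll": 0, "fingers": 0}, {"travel": [0, 0, -0.5], "roll": 0, "fingers": 0}])

```text
time_s: 4.8
tcp_pos: [0.5178, 0.0834, 0.1539]
ee_rot: [[-0.966, -0.259, 0.003], [-0.259, 0.966, 0.001], [-0.003, 0.0, -1.0]]
wrist_force: [4.7, 2.6, -3.1]
gripper_width: 0.11
```

```bash
python3 - <<'E'
from h import *
np.set_printoptions(precision=4,suppress=True)
im,d=capture('side');save('s2.png',cv2.resize(im[170:310,220:400],None,fx=4,fy=4,interpolation=cv2.INTER_CUBIC))
m=np.zeros(d.shape,bool);m[215:298,262:340]=1
P=cloud('side',d,m);hinge=np.array([.692,.175])
q=np.c_[(P[:,:2]-hinge)@ex,(P[:,:2]-hinge)@ey,P[:,2]]
t=q[(q[:,0]<-.005)&(q[:,0]>-.165)&(q[:,1]>-.02)&(q[:,1]<.09)&(q[:,2]>.14)&(q[:,2]<.19)]
c=np.polyfit(t[:,0],t[:,2],1);r=t[:,2]-np.polyval(c,t[:,0]);t=t[abs(r)<.006];print(len(t),np.polyfit(t[:,0],t[:,2],1))
E
```

```text
2661 [-0.0731  0.1508]
```

The lid surface tilts 0.073 rad in side depth, matching the gripper's rise and past the 0.055 stop. The lid is not caught, so I'll leave the knob alone and swing the lid up along its arc.

Request:
arm_command(rows=[{"travel": [-0.06, 0, -0.6], "roll": 0, "fingers": 0}, {"travel": [-0.13, 0, -1.2], "roll": 0, "fingers": 0}, {"travel": [-0.22, 0, -1.8], "roll": 0, "fingers": 0}, {"travel": [-0.33, 0, -2.4], "roll": 0, "fingers": 0}, {"travel": [-0.46, 0, -3.0], "roll": 0, "fingers": 0}, {"travel": [-0.61, 0, -3.55], "roll": 0, "fingers": 0}, {"travel": [-0.78, 0, -4.15], "roll": 0, "fingers": 0}, {"travel": [-0.96, 0, -4.7], "roll": 0, "fingers": 0}, {"travel": [-1.17, 0, -5.3], "roll": 0, "fingers": 0}, {"travel": [-1.4, 0, -5.85], "roll": 0, "fingers": 0}])

```text
time_s: 5.85
tcp_pos: [0.531, 0.0869, 0.2117]
ee_rot: [[-0.966, -0.259, 0.001], [-0.259, 0.966, 0.001], [-0.001, 0.001, -1.0]]
wrist_force: [5.8, 2.3, -7.1]
gripper_width: 0.11
```

Request:
arm_command(rows=[{"travel": [-0.24, 0, -0.55], "roll": 0, "fingers": 0}, {"travel": [-0.49, 0, -1.1], "roll": 0, "fingers": 0}, {"travel": [-0.93, 0, -1.95], "roll": 0, "fingers": 0}, {"travel": [-1.41, 0, -2.8], "roll": 0, "fingers": 0}, {"travel": [-1.94, 0, -3.6], "roll": 0, "fingers": 0}, {"travel": [-2.5, 0, -4.4], "roll": 0, "fingers": 0}, {"travel": [-2.8, 0, -4.75], "roll": 0, "fingers": 0}, {"travel": [-3.1, 0, -5.15], "roll": 0, "fingers": 0}, {"travel": [-3.1, 0, -5.15], "roll": 0, "fingers": 0}, {"travel": [-3.1, 0, -5.15], "roll": 0, "fingers": 0}])

```text
time_s: 6.85
tcp_pos: [0.5599, 0.0947, 0.262]
ee_rot: [[-0.966, -0.258, -0.002], [-0.258, 0.966, 0.0], [0.002, 0.001, -1.0]]
wrist_force: [4.3, 3.1, -7.9]
gripper_width: 0.11
```

```bash
python3 - <<'E'
from h import *
np.set_printoptions(precision=4,suppress=True)
im,d=capture('side');save('s3.png',cv2.resize(im[130:330,200:440],None,fx=3,fy=3,interpolation=cv2.INTER_CUBIC))
s=sense();print(s['tcp_pos'],s['wrist_force'],s['gripper_width'])
m=np.zeros(d.shape,bool);m[170:310,240:380]=1
P=cloud('side',d,m);hinge=np.array([.692,.175])
q=np.c_[(P[:,:2]-hinge)@ex,(P[:,:2]-hinge)@ey,P[:,2]]
t=q[(q[:,0]<-.01)&(q[:,0]>-.14)&(q[:,1]>0.03)&(q[:,1]<.09)&(q[:,2]>.155)&(q[:,2]<.30)]
print(len(t))
vx=cv2.fitLine(t[:,[0,2]].astype(np.float32),cv2.DIST_HUBER,0,.001,.001).ravel();print(vx,np.arctan2(-vx[1]*np.sign(vx[0]),abs(vx[0])))
# bystanders
for n in('marker','bottle','deck_dish','dish_stack','tip_box'):
    for r in search_frame('side',n)[:1]:print(n,np.array(r['position']),r['p'])
E
```

```text
[0.5599 0.0947 0.262 ] [ 4.6407  2.0966 -8.2707] 0.11163288247209903
1265
[ 0.7894 -0.6139 -0.0835  0.2223] 0.6609589
marker [0.4009 0.0577 0.0071] 0.6
bottle [ 0.6852 -0.1075  0.0915] 0.55
deck_dish [0.7105 0.2404 0.1648] 0.73
dish_stack [0.5861 0.3745 0.0729] 0.55
tip_box [0.4214 0.3433 0.0537] 0.64
```

View pics/s3.png

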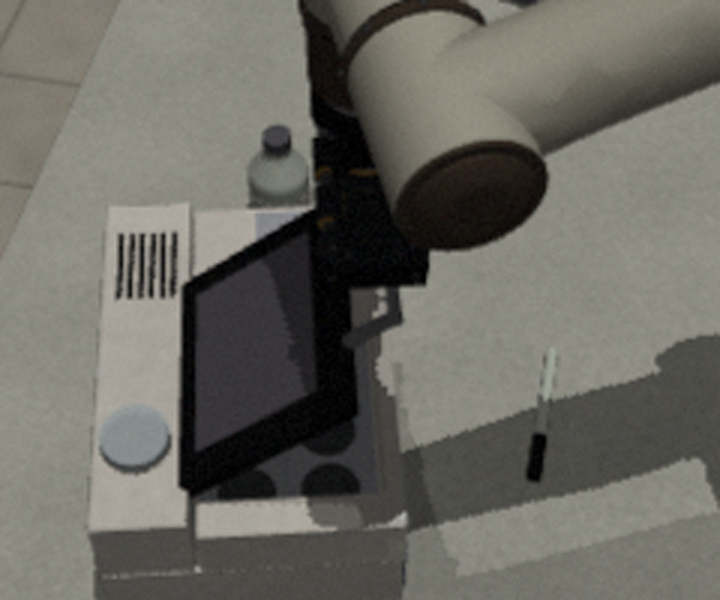

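The picture shows the lid raised about half-way, held by its right arm at (375,325), with the dish wells visible under it. The bystanders haven't moved. One short hold to check it stays still, then I'll hand in.

Request:
arm_command(rows=[{"travel": [0, 0, 0], "roll": 0, "fingers": 0}, {"travel": [0, 0, 0], "roll": 0, "fingers": 0}, {"travel": [0, 0, 0], "roll": 0, "fingers": 0}, {"travel": [0, 0, 0], "roll": 0, "fingers": 0}, {"travel": [0, 0, 0], "roll": 0, "fingers": 0}, {"travel": [0, 0, 0], "roll": 0, "fingers": 0}])

```text
time_s: 7.75
tcp_pos: [0.5599, 0.0947, 0.262]
ee_rot: [[-0.966, -0.259, -0.002], [-0.259, 0.966, 0.0], [0.002, 0.001, -1.0]]
wrist_force: [5.0, 2.7, -8.2]
gripper_width: 0.113
```

```bash
python3 -c "
from station import *
s=sense();print(s['tcp_pos'],s['joint_velocities'],s['gripper_width']);print(finish_job())"
```

```text
[0.55986293 0.09474662 0.26199541] [-0.04242114 -0.05027606 -0.12250756  0.02263442 -0.0147213   0.1034799 ] 0.11292368388671266
the job is handed in; nothing more can be done
None
```

The lid is open to about 38–39°, held still in the gripper, and the job is handed in; it reports no verdict. That is a little under the 45° you suggested, but above the 34° limit.

- **Grip:** I held the handle by its right side arm, not the bar. With the tool pointing straight down and the jaws across the bar, the gripper's body would have hit the rising lid at about 25°.
- **Tug test:** The upward force did not grow between 7 and 14.5 mm of lift. Side-camera depth put the lid at 0.073 rad, past the 0.055 rad stop, so the catch was not holding it. I left the release knob alone.
- **Lid angle:** The two last checks differ slightly: depth gave 0.66 rad and the gripper's height gave 0.69 rad.
- **Holding still:** The gripper did not move over the last hold (about 0.9 s), and the finger opening stayed at about 10 mm.
- **Bystanders:** The five I re-measured were within about 5 mm of where they started, which is within the measuring error. I did not measure the pipette, but the arm never went near it.

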